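# Fit the rain diverter above the vent on a hutch roof and hold it down

### The job

The hutch roof panel is on the bench for repair. First press the open vent lid, which stands in the way, shut until its catch holds it; then take the aluminium rain diverter, set it on the bared roof uphill of the vent and slide its thin flange at least 30 mm under the lapped shingle, centred on the shingle and square to it, without lifting the shingle. Finish still holding the diverter and pressing it firmly flat on the roof, ready for nailing: do not let go, and leave the other tools on the bench where they are.

Things in the scene. Friction and masses are not known exactly. Their poses are not given: they have to be found in the camera images.
- roof_panel: Wooden roof section of an animal hutch, 450 mm (x) by 340 mm (y), lying level and fixed on the bench. Origin on the bench, z up; +x is uphill (away from the robot at yaw 0). Along its middle (y = 0), going uphill: vent (x -188 to -80, y -62 to 62 mm, 37 mm high; flange 18 mm wider all round, 2 mm high), bared bay (x -62 to 65 mm), lapped shingle (from x = 65 mm).
- roof_deck: Roof board with black underlay, part of the roof panel; same origin and axes. Its level top, z = 45 mm, is the bared roof surface on which the diverter is pressed; bared between y = -97 and 97 mm. The cedar shingles left and right of that reach up to 26 mm above it.
- shingle_butt (a point): Middle of the lower edge of the thick downhill end (butt) of the lapped shingle: middle cedar shingle, 187 mm wide, 130 long, 8 thick, nailed at its thin uphill end, springy (3 N under the butt lift it 7 mm). At panel x = 65, y = 0, z = 53 mm as found. The slot below it, over the bared roof, is 8 mm high at the butt and narrows uphill: 5 mm at 52 mm in, 3 mm at 86 mm in.
- vent_lid (a joint): Angle of the vent's green metal lid (113 mm long, 136 mm wide), hinged along its uphill edge: 0 = shut, 1.57 = upright, up to 2.1 = leaning back uphill. Stiff hinge: the lid stays where it is left. The spring ball catch stops it about 0.1 rad short of shut; a firm push of 6 to 10 N down near the lid's free edge takes it past, and the catch then holds it at 0.
- vent_lid_edge (a point): Middle of the lid's free edge, on its outer (upper when shut) face. The hinge line lies along the panel's y at panel x = -80 mm, z = 82 mm; when the lid is shut this point is at panel x = -193, z = 86 mm.
- diverter: Aluminium rain diverter, 100 to 170 g, lying flange down: flat flange 3 mm thick, 150 mm wide (y), and along one long side a box-folded upstand 10 mm thick (x), 150 mm long, its top 26 mm above the underside. Origin at the underside below the middle of the upstand; +x points along the flange to its free edge (flange x = -5 to 85 mm), z up. Installed, +x points uphill.
- diverter_edge (a point): Middle of the diverter's free flange edge at the underside, 85 mm from the diverter's origin along its +x.
- snips: Black-handled snips, 61 x 248 x 16 mm, lying at the left; to be left alone. Origin at the underside.
- black_tape: Roll of black tape, 53 mm across, 19 mm high; to be left alone. Origin at the underside.
- tin: Upright tin with a printed wrap, 58 mm across, 72 mm high; to be left alone. Origin at the underside.
- pen: Marker pen, grey and black, 138 mm long, 18 mm thick, near the front edge of the bench; to be left alone. Origin at the underside.
- brush: Blue-handled wide paint brush, 72 x 225 x 19 mm, at the right; to be left alone. Origin at the underside.

How it is judged:
By the outcome, as a careful person would: the job done as asked, in the order asked, and still so for the second after the job is handed in, while the arm keeps its last pose, push and grip.
It also fails if it takes over 64 s, if anything falls off the work surface, if the arm or the gripper's body presses on something with over 40 N, if the wrist force passes 120 N, or if a joint passes its speed limit or range.

### The arm

A 6-joint arm with a two-finger parallel gripper is mounted at the origin on a cart in front of the work surface, level with it; the furniture and walls round the work are solid. World frame = base frame: x ahead of the robot, y to its left, z up, the work surface at z = 0. Lengths are in m, angles in rad, forces in N, time in s.
With the tool pointing down it reaches from about 0.35 to 0.975 m from the base axis. Payload 7.1 kg.
Tool frame: the origin (TCP) lies midway between the tips of the shut fingers; the grasp point (between the pads) lies 19 mm behind it (hold_point_z is the distance from the TCP to the grasp point, in m); z points along the fingers, y is the line along which they close (so a half turn about z gives the same grasp; the last joint's range is limited). The gripper opens to 88 mm and grips with 3 to 60 N. Pads are 20 mm wide; open, the fingers measure 115 mm over their backs; the gripper's body (75 mm by 178 mm) begins 61 mm behind the grasp point.
Start: joints at [-1.287, 0.423, 1.63, -0, 1.089, -0.019], TCP at [0.186, -0.597, 0.223] pointing down, gripper open.
Joint ranges: [-3, 3], [-0.9, 2.11], [0.09, 2.58], [-1.31, 4.45], [0.11, 2.69], [-2.54, 2.54]. Speed limits (rad/s): [2.39, 2.39, 3.01, 3.14, 3.14, 3.14].

### API

Orientations are given as a rotation vector (axis times angle).
In Python, from workcell import * gives the robot as it stands. The module is installed in compiled form; this text tells all that it offers.
- The arm moves only by the shell command python3 -m crank 'ROWS' [FORCE]. ROWS is a JSON object of lists of equal length, an entry for each row: "slide": the shift along the tool's x, y, z as a fraction of full scale, a list of three; "rotation": the turn, a rotation vector about the tool's x, y, z as a fraction of full scale, a list of three; "fingers": the closure, from -1 (fully open) to 1 (shut). A call has 1 to 8 rows; each row shifts and turns the commanded pose from where the row before left it, along the tool's axes as they then stand; what a row does not reach is not made up. Full scale, the value 1, is 1000 mm for a shift and 30 degrees for a turn. A row lasts 1/12 s, in which the tool goes at most 41.7 mm and 7.16 degrees, less where a joint would pass 70% of its speed; a pose out of reach is approached as far as the arm can. A call with a number of a shift or a turn outside -1 to 1 is refused whole. A call with a gripper value outside its range is refused whole. The fingers move at their own pace and stop on an object; FORCE is the grip in N (left out, the last holds). Time passes only in rows, so rows that do not move let the fingers close. It gives the time, the measured TCP pose, the force, the opening and the grip force at its end, in the units of the state.
- state(): the state, without advancing time (a new reading comes with each control period).
- get_image(name): name is "scene" or "top" or "wrist"; returns a dict with "image" (384x512x3 uint8, red, green, blue), "K" (3x3 intrinsics, pixels), "k1" (the pictures are not rectified: a ray, as slopes to the right and down, at radius r is drawn at 1 + k1 r^2 times it, then the intrinsics apply), "T" (4x4, takes a point from camera to world coordinates). Camera axes: x right, y up, looking along -z (the intrinsics and any distortion apply to the point x, -y, -z); pixel columns grow to the right and rows downward; lengths in m; the calibration is good to about 2 mm. A picture is of the moment at which its call begins. There is no depth.
- close_job(): hands the job in; it is judged then, once.
Trained networks look in the newest picture that a camera, given by its name, has taken for a name from the list of things; names that differ only in an ending like _2 or _b are one class to them, and where a whole thing is asked for, a point or a joint stands for the part that bears it (a point fixed in the world has none). Each returns a list of dicts, best first, with "score" (0 to 1); they miss things now and then, are a little off and sometimes report something else, mostly with a low value. They report only what shows in the picture. A call takes as long as a camera call.
- cut_out(camera, query): "mask" (384x512 bool, what is visible of it) and "bbox" ([centre column, centre row, width, height] in pixels, round what is visible of it).
- place_of(camera, query): "uv" ([column, row] in pixels: a listed point, or the origin of a listed thing).
The state is a dict: "time_s": time; "q": joint angles; "dq": joint speeds; "effort": joint torques, N m; "tcp_pos": TCP position; "orientation": TCP orientation; "contact_force": force on the tool from outside, world axes, zero at the start; "torque": the same for the moment, N m; "opening": finger opening in m; "grip_force": force on a finger pad.
Only numpy, scipy, OpenCV 4.12 (cv2) and the standard library are available. Lean on these libraries where they do the work, as an engineer would, in place of code of your own. Each camera call takes 0.05 s, during which the arm holds its last target. There are 200 camera calls.

## Working session

There is one attempt and no reset: what is moved stays moved. The work goes in short steps, Python scripts to look and compute and a shell command to move; the robot and the scene stay as the last step left them, time stands still between calls to the robot, and variables do not carry over. Pictures are saved under pics/ and viewed, at most 10 in all, crops included, and the job is handed in when it is done.

```bash
mkdir -p pics; cat > h.py <<'E'
from workcell import *
import numpy as np, cv2
from scipy.spatial.transform import Rotation as R
def ray(c,uv):
    K=np.array(c["K"]);k=c["k1"];T=np.array(c["T"])
    d=np.array([(uv[0]-K[0,2])/K[0,0],(uv[1]-K[1,2])/K[1,1]])
    s=d.copy()
    for _ in range(20): s=d/(1+k*(s@s))
    v=T[:3,:3]@np.array([s[0],-s[1],-1]); return T[:3,3],v
def at_z(c,uv,z):
    o,v=ray(c,uv); return o+v*(z-o[2])/v[2]
def proj(c,p):
    K=np.array(c["K"]);T=np.array(c["T"]);q=T[:3,:3].T@(np.array(p)-T[:3,3])
    s=np.array([q[0],-q[1]])/-q[2]; s=s*(1+c["k1"]*(s@s))
    return K[0,0]*s[0]+K[0,2],K[1,1]*s[1]+K[1,2]
def tri(rs):
    A=0;b=0
    for o,v in rs:
        v=v/np.linalg.norm(v);M=np.eye(3)-np.outer(v,v);A=A+M;b=b+M@o
    return np.linalg.solve(A,b)
E
python3 - <<'E'
from h import *
np.set_printoptions(precision=4,suppress=True)
C={}
for n in("scene","top"):
    c=get_image(n);C[n]=c
    cv2.imwrite(f"pics/{n}0.png",c["image"][:,:,::-1])
    print(n,np.array(c["T"])[:3,3],c["k1"],np.array(c["K"])[0,0])
for q in["roof_panel","roof_deck","shingle_butt","vent_lid_edge","diverter","diverter_edge","snips","black_tape","tin","pen","brush"]:
    rs=[]
    for n in C:
        r=place_of(n,q)
        if r:
            print(q,n,[(np.round(x["uv"],1),round(x["score"],2)) for x in r[:2]],at_z(C[n],r[0]["uv"],{"shingle_butt":.053,"roof_deck":0}.get(q,0)))
            rs.append(ray(C[n],r[0]["uv"]))
    if len(rs)==2: print("  tri",tri(rs))
print(state())
E
```

```text
scene [-0.4764  0.8767  0.8078] 0.03272915925179623 348.2892620812895
top [0.3061 0.019  1.773 ] -0.041398225483139636 416.81760398150425
roof_panel scene [(array([265.9, 185.7]), 0.81)] [ 0.6787 -0.1529  0.    ]
roof_panel top [(array([288.3, 181.1]), 0.7)] [ 0.626  -0.1354  0.    ]
  tri [ 0.6291 -0.1245  0.0283]
roof_deck scene [(array([271.5, 187.6]), 0.97)] [ 0.6455 -0.1607  0.    ]
roof_deck top [(array([287.4, 176.5]), 0.66)] [ 0.6461 -0.1313  0.    ]
  tri [ 0.636  -0.1375  0.013 ]
shingle_butt scene [(array([259.5, 176.4]), 0.82)] [ 0.6975 -0.1266  0.053 ]
shingle_butt top [(array([290.3, 163.5]), 0.7)] [ 0.692  -0.1383  0.053 ]
  tri [ 0.6969 -0.1342  0.0502]
vent_lid_edge scene [(array([279.2, 155.2]), 0.75), (array([256.2, 173.8]), 0.42)] [ 0.9239 -0.4749  0.    ]
vent_lid_edge top [(array([293.9, 187.5]), 0.65), (array([199.9, 213.3]), 0.57)] [ 0.5986 -0.16    0.    ]
  tri [ 0.5678 -0.1367  0.2036]
diverter scene [(array([223.8, 230.6]), 0.92)] [0.4948 0.2347 0.    ]
diverter top [(array([199.5, 213. ]), 0.89)] [0.4779 0.2421 0.    ]
  tri [0.4784 0.2426 0.0119]
diverte
[... 737 characters left out ...]
scene [(array([270.1, 235.1]), 0.61)] [0.3517 0.1128 0.    ]
pen top [(array([228.9, 244.5]), 0.64)] [0.3474 0.1122 0.    ]
  tri [0.3486 0.1133 0.0018]
brush top [(array([369.5, 216.1]), 0.86)] [ 0.4828 -0.4862  0.    ]
{'time_s': 1.2, 'q': array([-1.287 ,  0.423 ,  1.6299, -0.    ,  1.0886, -0.019 ]), 'dq': array([-0.0002,  0.0005,  0.0006,  0.0005, -0.0005,  0.0008]), 'effort': array([  0.0007, -54.4582, -27.4045,   0.0644,   0.0168,  -0.    ]), 'tcp_pos': array([ 0.1864, -0.5966,  0.2227]), 'orientation': array([ 3.1056,  0.4738, -0.    ]), 'contact_force': array([ 0.1969,  0.1159, -0.5506]), 'torque': array([ 0.0706, -0.0329, -0.0372]), 'grip_force': 0.0, 'opening': 0.08765942428760112}
```

```bash
python3 - <<'E'
import cv2
a=cv2.imread("pics/top0.png")[110:290,110:410]
b=cv2.imread("pics/scene0.png")[100:300,130:380]
cv2.imwrite("pics/t1.png",cv2.resize(a,(800,480),interpolation=cv2.INTER_CUBIC))
cv2.imwrite("pics/s1.png",cv2.resize(b,(750,600),interpolation=cv2.INTER_CUBIC))
E
```

```text
(no output)
```

View pics/t1.png

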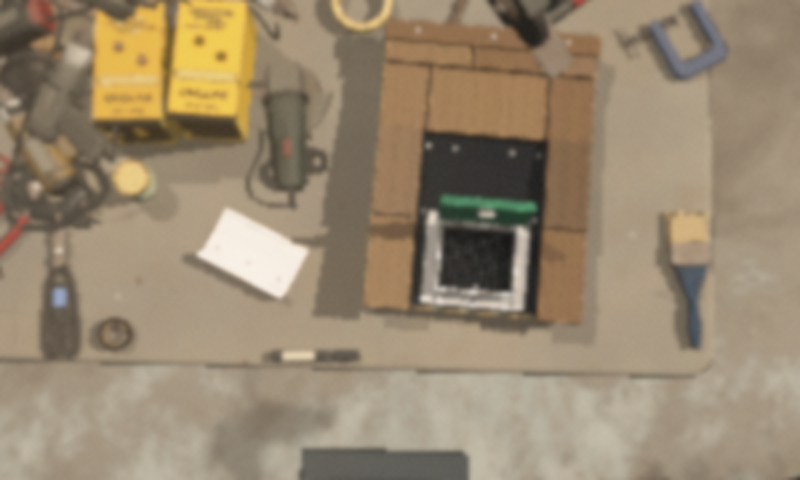

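View pics/s1.png

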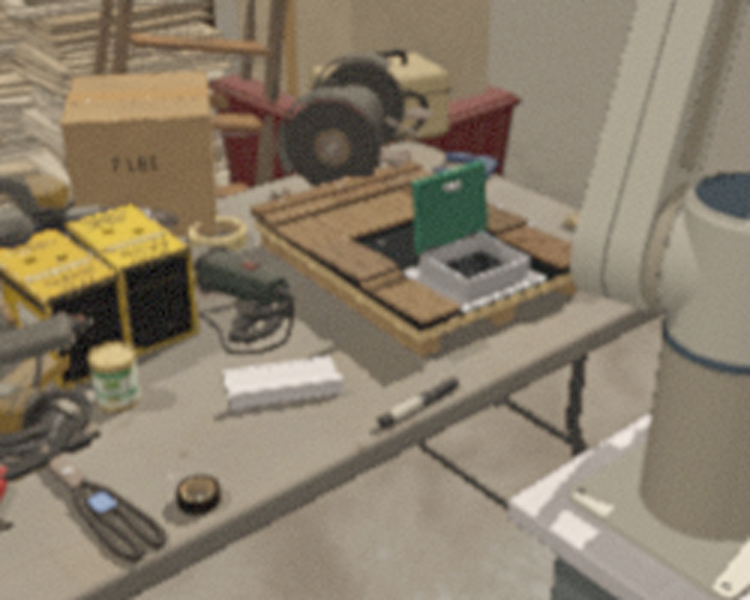

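The top view shows the panel turned slightly clockwise. The butt runs from about (269,160) to (315,162) px, the green lid stands open near (293,187), and the diverter is at (205,203) with its upstand on the near side, yaw about -30°. I'll move up and over, uphill of the lid, with the fingers shut.

```bash
python3 -m crank '{"slide":[[0,0,-0.04],[0,0,-0.04],[0,0,-0.04],[0.037,-0.019,0],[0.037,-0.019,0],[0.037,-0.019,0],[0.037,-0.019,0],[0.037,-0.019,0]],"rotation":[[0,0,0],[0,0,0],[0,0,0],[0,0,0],[0,0,0],[0,0,0],[0,0,0],[0,0,0]],"fingers":[1,1,1,1,1,1,1,1]}' 30
python3 -m crank '{"slide":[[0.037,-0.019,0],[0.037,-0.019,0],[0.037,-0.019,0],[0.037,-0.019,0],[0.037,-0.019,0],[0.037,-0.019,0],[0.037,-0.019,0],[0.037,-0.019,0]],"rotation":[[0,0,0],[0,0,0],[0,0,0],[0,0,0],[0,0,0],[0,0,0],[0,0,0],[0,0,0]],"fingers":[1,1,1,1,1,1,1,1]}'
python3 -m crank '{"slide":[[0.037,-0.019,0],[0.037,-0.019,0],[0.037,-0.019,0],[0,0,0],[0,0,0],[0,0,0],[0,0,0],[0,0,0]],"rotation":[[0,0,0],[0,0,0],[0,0,0],[0,0,-0.233],[0,0,-0.233],[0,0,-0.233],[0,0,-0.233],[0,0,-0.233]],"fingers":[1,1,1,1,1,1,1,1]}'
python3 -m crank '{"slide":[[0,0,0],[0,0,0],[0,0,0],[0,0,0],[0,0,0],[0,0,0]],"rotation":[[0,0,-0.233],[0,0,-0.233],[0,0,-0.233],[0,0,-0.233],[0,0,-0.233],[0,0,0]],"fingers":[1,1,1,1,1,1]}'
cat >> h.py <<'E'
def pose():
    s=state();M=R.from_rotvec(s["orientation"]).as_matrix()
    return s,M
def to(p,phi=None):
    "shift in tool axes (mm) and turn about tool z (deg) to reach world p, tool down at yaw phi"
    s,M=pose();d=M.T@(np.array(p)-s["tcp_pos"])*1000
    yaw=np.degrees(np.arctan2(M[1,0],M[0,0]))
    print("tcp",s["tcp_pos"].round(4),"yaw %.2f"%yaw,"shift mm",d.round(1),"F",s["contact_force"].round(1),"t",s["time_s"])
    if phi is not None:
        a=np.radians(phi);D=np.array([[np.cos(a),np.sin(a),0],[np.sin(a),-np.cos(a),0],[0,0,-1]])
        print("rot deg",np.degrees(R.from_matrix(M.T@D).as_rotvec()).round(2))
E
python3 - <<'E'
from h import *
to([.66,-.13,.2],87.4)
c=get_image("wrist");cv2.imwrite("pics/w1.png",c["image"][:,:,::-1]);print(np.array(c["T"]).round(3))
for q in ["shingle_butt","roof_panel","roof_deck","vent_lid_edge"]:
    for x in place_of("wrist",q)[:2]: print(q,x["uv"],x["score"],at_z(c,x["uv"],.053))
E
```

```text
time_s: 1.87
tcp_pos: [0.3355, -0.4492, 0.343]
orientation: [3.105, 0.473, 0.0]
contact_force: [0.7, -0.6, 0.6]
opening: 0.038
grip_force: 0.0
time_s: 2.53
tcp_pos: [0.573, -0.2156, 0.3429]
orientation: [3.105, 0.474, 0.0]
contact_force: [-0.1, -0.2, -0.3]
opening: 0.0005
grip_force: 0.0
time_s: 3.2
tcp_pos: [0.6609, -0.1296, 0.3425]
orientation: [-2.815, -1.394, 0.0]
contact_force: [0.1, -0.4, 0.0]
opening: 0.0008
grip_force: 0.0
time_s: 3.7
tcp_pos: [0.6607, -0.1298, 0.3426]
orientation: [-2.269, -2.172, 0.0]
contact_force: [-0.0, 0.6, 0.6]
opening: 0.0006
grip_force: 0.0
tcp [ 0.6607 -0.1298  0.3426] yaw 87.50 shift mm [ -0.2  -0.7 142.6] F [-0.   0.6  0.6] t 3.7
rot deg [-0.01  0.    0.1 ]
[[ 0.999  0.042  0.014  0.665]
 [-0.045  0.953  0.298 -0.047]
 [-0.001 -0.299  0.954  0.505]
 [ 0.     0.     0.     1.   ]]
shingle_butt [280.8, 166.7] 0.61 [ 0.69901453 -0.14442626  0.053     ]
roof_panel [246.7, 160.1] 0.97 [ 0.64315715 -0.13087534  0.053     ]
roof_deck [243.6, 159.6] 0.72 [ 0.63810647 -0.12981298  0.053     ]
vent_lid_edge [188.4, 187.4] 0.56 [ 0.5412955  -0.17314645  0.053     ]
```

View pics/w1.png

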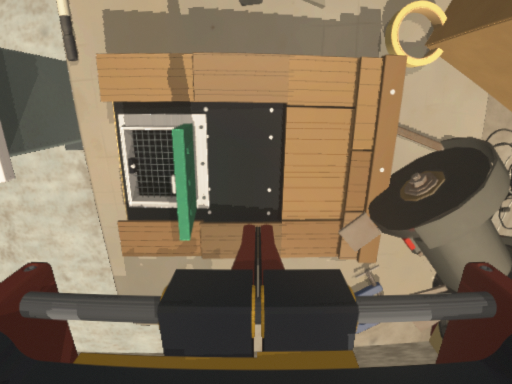

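The wrist view shows the bared bay with the butt line from about (286,104) to (282,222), the lid at columns 175–192, and the vent frame at (120–208, 114–208).

```bash
python3 - <<'E'
from h import *
c=get_image("wrist")
g=lambda *a: at_z(c,a[:2],a[2]).round(4)
print("butt",g(286,104,.061),g(282,222,.061))
print("lid L",g(175,126,.195),g(180,240,.195)); print("lid R",g(192,123,.195),g(190,235,.195))
print("panel side far",g(101,102,.065),g(288,105,.065)); print("near",g(121,222,.065),g(282,222,.065))
# predictions
def W(p,o,ps):
    a=np.radians(ps);return [o[0]+np.cos(a)*p[0]-np.sin(a)*p[1],o[1]+np.sin(a)*p[0]+np.cos(a)*p[1],p[2]]
import itertools
for o,ps in[((.632,-.133),-2.6)]:
    im=c["image"][:,:,::-1].copy()
    for p in [(.065,.0935,.061),(.065,-.0935,.061),(-.225,.17,.05),(-.225,-.17,.05),(-.062,.08,.047),(-.062,-.08,.047),(-.188,.062,.082),(-.188,-.062,.082),(-.08,-.068,.195),(-.08,.068,.195),(-.08,.068,.082),(-.08,-.068,.082)]:
        u=proj(c,W(p,o,ps)); print(p,np.round(u,1)); cv2.circle(im,(int(u[0]),int(u[1])),2,(255,0,255),-1)
cv2.imwrite("pics/w2.png",cv2.resize(im[40:280,80:400],(800,600),interpolation=cv2.INTER_CUBIC))
E
```

```text
butt [ 0.7093 -0.0453  0.061 ] [ 0.6979 -0.2407  0.061 ]
lid L [ 0.574  -0.0625  0.195 ] [ 0.561  -0.2004  0.195 ]
lid R [ 0.5932 -0.0604  0.195 ] [ 0.5744 -0.1941  0.195 ]
panel side far [ 0.4236 -0.0245  0.065 ] [ 0.7119 -0.0469  0.065 ]
near [ 0.417  -0.2255  0.065 ] [ 0.6977 -0.2389  0.065 ]
(0.065, 0.0935, 0.061) [280.7 102.4]
(0.065, -0.0935, 0.061) [278.8 216.1]
(-0.225, 0.17, 0.05) [92.7 55.1]
(-0.225, -0.17, 0.05) [123.1 252.1]
(-0.062, 0.08, 0.047) [200.3 112. ]
(-0.062, -0.08, 0.047) [206.1 206.3]
(-0.188, 0.062, 0.082) [114.4 126.5]
(-0.188, -0.062, 0.082) [125.7 203.6]
(-0.08, -0.068, 0.195) [170.2 238.2]
(-0.08, 0.068, 0.195) [158.1 126.2]
(-0.08, 0.068, 0.082) [184.1 121. ]
(-0.08, -0.068, 0.082) [190.9 206.8]
```

View pics/w2.png

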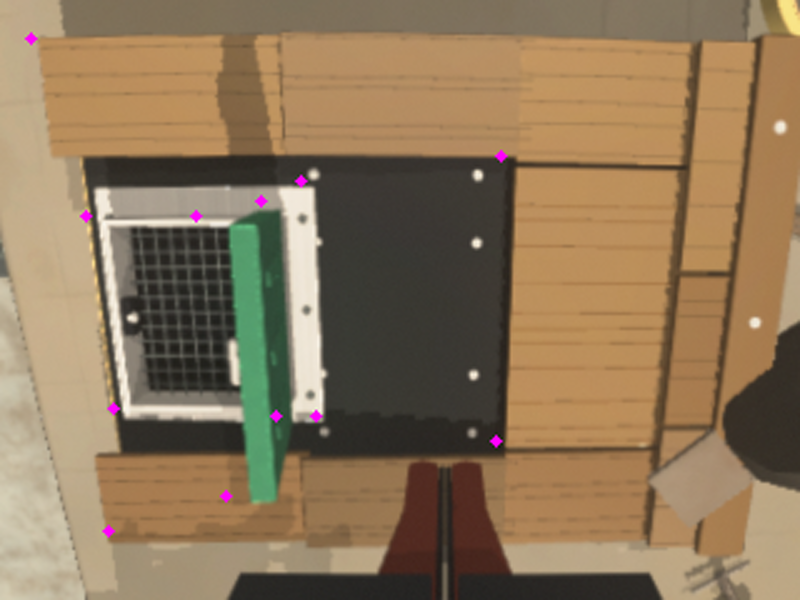

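```bash
cat >> h.py <<'E'
def W(p,o):
    a=o[2];return np.array([o[0]+np.cos(a)*p[0]-np.sin(a)*p[1],o[1]+np.sin(a)*p[0]+np.cos(a)*p[1],p[2]])
def fit(views,x0,planar=True):
    "views: list of (cam,[(model pt, uv)]); returns pose x,y,yaw"
    from scipy.optimize import least_squares
    f=lambda o:np.concatenate([np.subtract(proj(c,W(p,o)),u) for c,L in views for p,u in L])
    r=least_squares(f,x0,x_scale=[.01,.01,.1],loss="soft_l1");return r.x,r.fun.reshape(-1,2)
E
python3 - <<'E'
from h import *
np.set_printoptions(precision=4,suppress=True)
c=get_image("wrist");t=get_image("top")
w=[((.065,.0935,.061),(285.6,106)),((.065,-.0935,.061),(282,220)),((-.062,.08,.047),(205.6,113.8)),((-.062,-.08,.047),(209.4,207.2)),((-.188,.062,.082),(122.4,128.8)),((-.188,-.062,.082),(130.4,206.4))]
tt=[((.065,.0935,.061),(269.4,160.2)),((.065,-.0935,.061),(315.1,161.9))]
for v in ([(c,w)],[(t,tt)],[(c,w),(t,tt)]):
    o,r=fit(v,[.632,-.133,-.045]);print(o,np.degrees(o[2]));print(r.tolist() if len(v)==1 else "")
    for th in(1.4,1.5,1.6,1.7,1.8):
        print(th,[np.round(proj(c,W((-.08-.113*np.cos(th)+.004*np.sin(th),y,.082+.113*np.sin(th)+.004*np.cos(th)),o)),1) for y in(.068,-.068)])
E
```

```text
[ 0.6392 -0.1384 -0.0543] -3.1125769789657505
[[0.44285936168131457, 0.19360156718246913], [0.5239693322874928, -0.8984313665606862], [-0.06936498220287035, 1.0266765511544662], [0.6489320302991075, 1.4567185536137401], [-2.6322779811161183, -0.2475551565371461], [-0.3664000388757529, -0.9739133394534463]]
1.4 [array([152.4, 130. ]), array([164.1, 240.8])]
1.5 [array([162.1, 130. ]), array([172.8, 241.2])]
1.6 [array([172.2, 129.9]), array([181.7, 241.3])]
1.7 [array([182.6, 129.7]), array([190.9, 240.9])]
1.8 [array([193. , 129.5]), array([200. , 240.1])]
[ 0.636  -0.145  -0.0116] -0.6671994480381293
[[0.6437704790681096, 0.01688027629768385], [-0.6468119928839542, -0.008154577759796666]]
1.4 [array([148.4, 139.9]), array([165.1, 248.4])]
1.5 [array([157.9, 139.5]), array([173.6, 248.5])]
1.6 [array([167.9, 139. ]), array([182.5, 248.2])]
1.7 [array([178.1, 138.4]), array([191.5, 247.5])]
1.8 [array([188.4, 137.7]), array([200.6, 246.3])]
[ 0.6391 -0.1386 -0.0546] -3.1297029939691225

1.4 [array([152.4, 130.2]), array([164. , 240.9])]
1.5 [array([162.1, 130.2]), array([172.7, 241.4])]
1.6 [array([172.2, 130.1]), array([181.7, 241.4])]
1.7 [array([182.5, 129.9]), array([190.8, 241. ])]
1.8 [array([192.9, 129.7]), array([200. , 240.2])]
```

```bash
python3 -m crank '{"slide":[[-0.002,0,0.0335],[-0.002,0,0.0335],[0,0,0.0335],[0,0,0.0335],[0,0,0.0335],[0,-0.036,0],[0,-0.036,0],[0,0,0]],"rotation":[[0,0,0],[0,0,0],[0,0,0],[0,0,0],[0,0,0],[0,0,0],[0,0,0],[0,0,0]],"fingers":[1,1,1,1,1,1,1,1]}'
python3 -m crank '{"slide":[[0,-0.014,0],[0,-0.014,0],[0,-0.014,0.003],[0,-0.013,0.005],[0,-0.012,0.007],[0,-0.012,0.008],[0,0,0]],"rotation":[[0,0,0],[0,0,0],[0,0,0],[0,0,0],[0,0,0],[0,0,0],[0,0,0]],"fingers":[1,1,1,1,1,1,1]}'
python3 -m crank '{"slide":[[0,-0.009,0.011],[0,-0.009,0.011],[0,-0.006,0.013],[0,-0.006,0.013],[0,-0.008,0.002],[0,-0.008,0.001],[0,0,0]],"rotation":[[0,0,0],[0,0,0],[0,0,0],[0,0,0],[0,0,0],[0,0,0],[0,0,0]],"fingers":[1,1,1,1,1,1,1]}'
python3 - <<'E'
from h import *
to([.639-.175,-.13,.09],87)
c=get_image("wrist");cv2.imwrite("pics/w3.png",c["image"][:,:,::-1])
E
```

```text
time_s: 4.77
tcp_pos: [0.5811, -0.1293, 0.1718]
orientation: [-2.269, -2.16, 0.01]
contact_force: [-0.4, -0.3, 0.3]
opening: 0.0005
grip_force: 0.0
time_s: 5.35
tcp_pos: [0.5076, -0.1263, 0.1514]
orientation: [-2.273, -2.165, 0.002]
contact_force: [-0.0, 0.0, -0.0]
opening: 0.0007
grip_force: 0.0
time_s: 5.93
tcp_pos: [0.4627, -0.1242, 0.1014]
orientation: [-2.274, -2.166, 0.001]
contact_force: [-0.3, -1.3, 0.7]
opening: 0.0006
grip_force: 0.0
tcp [ 0.4627 -0.1242  0.1014] yaw 87.23 shift mm [-5.7  1.6 11.4] F [-0.3 -1.3  0.7] t 5.9333
rot deg [-0.07 -0.01  0.23]
```

View pics/w3.png

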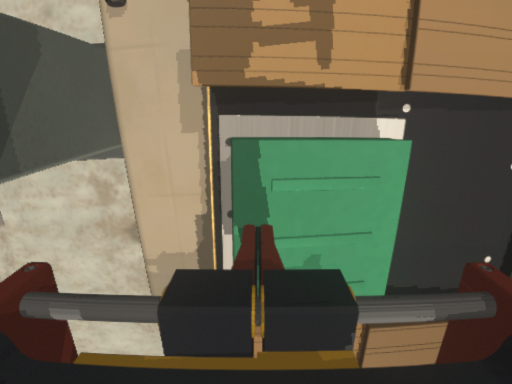

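The lid is almost shut under the fingertips, with its free edge at column 232. Next I press down.

```bash
for i in 1 2; do python3 -m crank '{"slide":[[0,0,0.002],[0,0,0.002],[0,0,0.002],[0,0,0]],"rotation":[[0,0,0],[0,0,0],[0,0,0],[0,0,0]],"fingers":[1,1,1,1]}'; done
```

```text
time_s: 6.32
tcp_pos: [0.4646, -0.1246, 0.0953]
orientation: [2.273, 2.167, 0.001]
contact_force: [1.0, -0.5, 2.6]
opening: 0.0007
grip_force: 0.7
time_s: 6.65
tcp_pos: [0.4637, -0.1243, 0.0888]
orientation: [-2.274, -2.167, 0.0]
contact_force: [-0.3, 0.2, 0.0]
opening: 0.0005
grip_force: 0.0
```

```bash
python3 -m crank '{"slide":[[0,0,0.002],[0,0,0.002],[0,0,0]],"rotation":[[0,0,0],[0,0,0],[0,0,0]],"fingers":[1,1,1]}'; python3 -m crank '{"slide":[[0,0,0.001],[0,0,0.001],[0,0,0]],"rotation":[[0,0,0],[0,0,0],[0,0,0]],"fingers":[1,1,1]}'
```

```text
time_s: 6.9
tcp_pos: [0.4639, -0.1244, 0.0859]
orientation: [-2.274, -2.167, 0.0]
contact_force: [-2.9, 0.8, 14.8]
opening: 0.0003
grip_force: 7.6
time_s: 7.15
tcp_pos: [0.464, -0.1244, 0.0853]
orientation: [2.274, 2.167, 0.0]
contact_force: [-9.0, 3.3, 34.8]
opening: 0.0007
grip_force: 17.2
```

```bash
python3 -m crank '{"slide":[[0,0,-0.006],[0,0,-0.038],[0,0,-0.04],[0,0,-0.04],[0,0,-0.04],[0,0,-0.04],[0.039,0,0],[0.039,0,0]],"rotation":[[0,0,0],[0,0,0],[0,0,0],[0,0,0],[0,0,0],[0,0,0],[0,0,0],[0,0,0]],"fingers":[1,1,1,1,1,1,1,1]}'
python3 -m crank '{"slide":[[0.039,0,0],[0.039,0,0],[0.039,0,0],[0.039,0,0],[0.039,0,0],[0.039,0,0],[0,0,0],[0,0,0]],"rotation":[[0,0,0],[0,0,0],[0,0,0],[0,0,0],[0,0,0],[0,0,0],[0,0,0.225],[0,0,0.225]],"fingers":[-1,-1,-1,-1,-1,-1,-1,-1]}'
python3 -m crank '{"slide":[[0,0,0],[0,0,0],[0,0,0]],"rotation":[[0,0,0.225],[0,0,0.225],[0,0,0]],"fingers":[-1,-1,-1]}'
python3 - <<'E'
from h import *
to([.485,.24,.1],60)
c=get_image("wrist")
for q in ["diverter","diverter_edge"]:
    for x in place_of("wrist",q)[:2]: print(q,x["uv"],x["score"],at_z(c,x["uv"],0))
m=cut_out("wrist","diverter");print(m[0]["bbox"],m[0]["score"])
cv2.imwrite("pics/w4.png",c["image"][:,:,::-1])
c=get_image("top");print([ (x["bbox"],x["score"]) for x in cut_out("top","vent_lid")],[(x["uv"],x["score"],at_z(c,x["uv"],.086)) for x in place_of("top","vent_lid_edge")])
E
```

```text
time_s: 7.82
tcp_pos: [0.4692, -0.0471, 0.29]
orientation: [2.275, 2.159, 0.006]
contact_force: [0.1, -0.7, -0.8]
opening: 0.0005
grip_force: 0.0
time_s: 8.48
tcp_pos: [0.4784, 0.1896, 0.2866]
orientation: [-2.514, -1.883, 0.001]
contact_force: [0.3, -0.8, -0.9]
opening: 0.0504
grip_force: 0.0
time_s: 8.73
tcp_pos: [0.4785, 0.1875, 0.2867]
orientation: [-2.72, -1.572, 0.001]
contact_force: [0.1, -1.7, -0.1]
opening: 0.0703
grip_force: 0.0
tcp [0.4785 0.1875 0.2867] yaw 60.04 shift mm [ 48.8 -20.5 186.7] F [ 0.1 -1.7 -0.1] t 8.7333
rot deg [-0.03  0.03  0.04]
diverter [239.5, 128.3] 0.87 [0.47881159 0.24487274 0.        ]
diverter_edge [296.4, 128.6] 0.94 [0.55679898 0.1993966  0.        ]
diverter_edge [410.6, 264.8] 0.4 [ 0.62999141 -0.13147437  0.        ]
[262.4, 127.9, 61.6, 106.9] 0.72
[([288.3, 206.6, 34.0, 33.9], 0.56)] [([289.4, 224.5], 0.93, array([ 0.43203532, -0.13472635,  0.086     ]))]
```

View pics/w4.png

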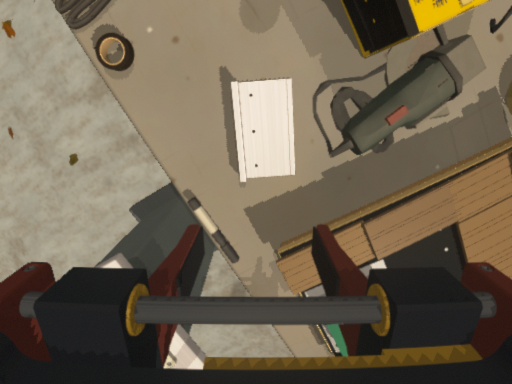

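```bash
python3 - <<'E'
from h import *
c=get_image("wrist")
w=[((.085,.075,.003),(292,79)),((.085,-.075,.003),(295.5,175)),((-.005,.075,.026),(232,82.5)),((-.005,-.075,.026),(240,181)),((0,0,0),(239.5,128.3)),((.085,0,0),(296.4,128.6))]
for v in (w[:4],w):
    o,r=fit([(c,v)],[.48,.245,-.5]);print(o,np.degrees(o[2]),r.round(1).tolist())
cv2.imwrite("pics/w5.png",cv2.resize(c["image"][60:200,200:330,::-1],None,fx=4.2,fy=4.2,interpolation=cv2.INTER_CUBIC))
im=c["image"][60:200,200:330,::-1]
to([o[0],o[1],.1],np.degrees(o[2])+90)
E
```

```text
[ 0.47689834  0.23828762 -0.45291807] -25.950294095346898 [[0.4, -0.1], [-0.2, 0.2], [-0.4, -0.9], [0.2, 1.3]]
[ 0.4774034   0.23898619 -0.4569923 ] -26.18372985000616 [[0.6, -0.5], [-0.3, -0.1], [-0.2, -1.5], [0.1, 0.7], [1.0, 3.6], [-2.6, -0.0]]
tcp [0.4789 0.1872 0.2872] yaw 60.30 shift mm [ 44.3 -27.  187.2] F [-0.1 -0.8  0.4] t 9.1333
rot deg [ 0.   -0.   -3.52]
```

View pics/w5.png

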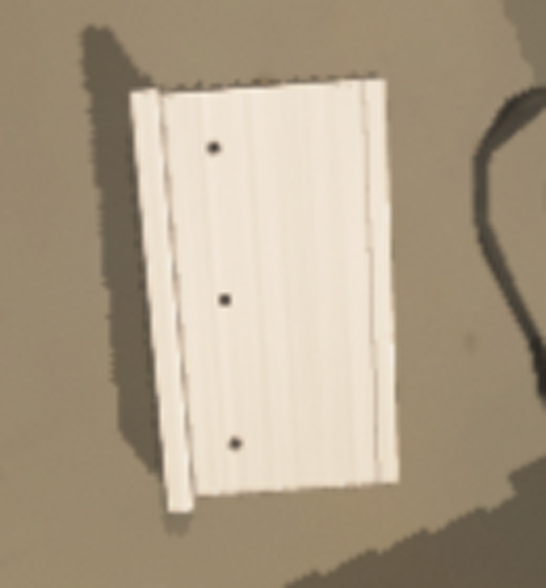

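```bash
python3 -m crank '{"slide":[[0.0222,-0.0135,0],[0.0222,-0.0135,0],[0,0,0.04],[0,0,0.04],[0,0,0.04],[0,0,0.04],[0,0,0.025],[0,0,0]],"rotation":[[0,0,0],[0,0,0],[0,0,-0.117],[0,0,0],[0,0,0],[0,0,0],[0,0,0],[0,0,0]],"fingers":[-1,-1,-1,-1,-1,-1,-1,-1]}'
python3 - <<'E'
from h import *
c=get_image("wrist")
for q in ["diverter","diverter_edge"]:
    for x in place_of("wrist",q)[:2]: print(q,x["uv"],x["score"],at_z(c,x["uv"],0))
to([.477,.2385,.0055],64)
im=c["image"];K=np.array(c["K"])
cv2.imwrite("pics/w6.png",im[:,:,::-1])
E
```

```text
time_s: 9.8
tcp_pos: [0.474, 0.2376, 0.0973]
orientation: [-2.666, -1.659, 0.015]
contact_force: [-0.4, 0.1, 0.1]
opening: 0.0878
grip_force: 0.0
diverter [258.7, 189.1] 0.88 [0.47715927 0.24157587 0.        ]
diverter_edge [345.5, 192.6] 0.67 [0.55223736 0.20074735 0.        ]
tcp [0.4783 0.2396 0.1033] yaw 63.77 shift mm [-1.7 -0.8 97.8] F [-0.8 -0.3  0.3] t 9.95
rot deg [ 0.05 -0.06 -0.23]
```

View pics/w6.png

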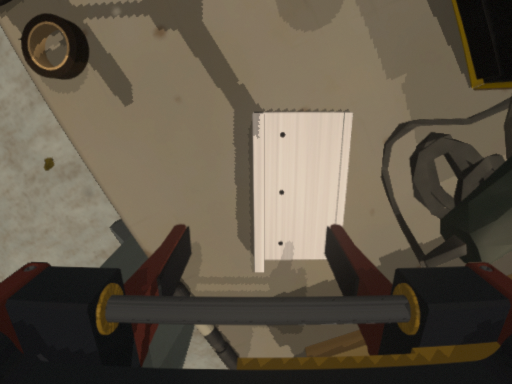

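```bash
python3 - <<'E'
from h import *
c=get_image("wrist")
w=[((.085,.075,.003),(351.5,112)),((.085,-.075,.003),(343,259)),((-.005,.075,.026),(252.5,112.5)),((-.005,-.075,.026),(255.5,272)),((.005,.075,.026),(264,112.5)),((.005,-.075,.026),(265.5,271.5))]
o,r=fit([(c,w)],[.48,.245,-.5]);print(o,np.degrees(o[2]),r.round(1).tolist())
to([o[0],o[1],.0055],np.degrees(o[2])+90)
E
```

```text
[ 0.48181547  0.2406012  -0.44317683] -25.39216198215082 [[-0.6, 0.2], [-3.6, -2.2], [0.1, 1.2], [0.3, -1.7], [0.6, 1.0], [0.3, -1.3]]
tcp [0.4788 0.2398 0.104 ] yaw 63.77 shift mm [ 1.8  2.1 98.5] F [0.2 1.  1.3] t 10.0
rot deg [ 0.11 -0.14 -0.84]
```

```bash
python3 -m crank '{"slide":[[0,0.001,0.03],[0,0,0.03],[0,0,0.02],[0,0,0.01],[0,0,0.005],[0,0,0],[0,0,0]],"rotation":[[0,0,-0.02],[0,0,0],[0,0,0],[0,0,0],[0,0,0],[0,0,0],[0,0,0]],"fingers":[-1,-1,-1,-1,-1,-1,-1]}'
python3 - <<'E'
from h import *
to([.48,.24,.0055],64)
E
```

```text
time_s: 10.58
tcp_pos: [0.4794, 0.2393, 0.0086]
orientation: [2.659, 1.673, 0.004]
contact_force: [-0.0, -0.2, 1.6]
opening: 0.0882
grip_force: 0.0
tcp [0.4794 0.2393 0.0086] yaw 64.36 shift mm [0.9 0.2 3.1] F [-0.  -0.2  1.6] t 10.5833
rot deg [ 0.08 -0.1   0.36]
```

```bash
python3 -m crank '{"slide":[[0,0,0.003],[0,0,0],[0,0,0],[0,0,0],[0,0,0],[0,0,0],[0,0,0],[0,0,0]],"rotation":[[0,0,0],[0,0,0],[0,0,0],[0,0,0],[0,0,0],[0,0,0],[0,0,0],[0,0,0]],"fingers":[-1,0.5,1,1,1,1,1,1]}' 45
python3 -m crank '{"slide":[[0,0,0],[0,0,0],[0,0,0],[0,0,0]],"rotation":[[0,0,0],[0,0,0],[0,0,0],[0,0,0]],"fingers":[1,1,1,1]}'
```

```text
time_s: 11.25
tcp_pos: [0.4783, 0.2387, 0.0042]
orientation: [-2.659, -1.673, 0.0]
contact_force: [-0.2, 0.2, 0.3]
opening: 0.0447
grip_force: 0.0
time_s: 11.58
tcp_pos: [0.4783, 0.2387, 0.0041]
orientation: [-2.659, -1.673, 0.0]
contact_force: [0.3, 0.2, -0.1]
opening: 0.0183
grip_force: 0.0
```

```bash
python3 -m crank '{"slide":[[0,0,0],[0,0,0],[0,0,0],[0,0,0],[0,0,0],[0,0,0]],"rotation":[[0,0,0],[0,0,0],[0,0,0],[0,0,0],[0,0,0],[0,0,0]],"fingers":[1,1,1,1,1,1]}' 50
python3 -m crank '{"slide":[[0,0,-0.004],[0,0,-0.01],[0,0,-0.03],[0,0,-0.04],[0,0,-0.04],[0,0,0]],"rotation":[[0,0,0],[0,0,0],[0,0,0],[0,0,0],[0,0,0],[0,0,0]],"fingers":[1,1,1,1,1,1]}'
python3 - <<'E'
from h import *
a=np.radians(-3.1)
x=W((-.030,0,.045),[.639,-.1385,a]);print(x)
to([x[0],x[1],.12],86.9)
E
```

```text
time_s: 12.08
tcp_pos: [0.4782, 0.2387, 0.0042]
orientation: [-2.659, -1.673, 0.0]
contact_force: [-1.0, -0.2, 0.2]
opening: 0.0096
grip_force: 50.0
time_s: 12.58
tcp_pos: [0.4825, 0.2407, 0.1358]
orientation: [2.658, 1.672, 0.019]
contact_force: [0.8, 0.0, -0.9]
opening: 0.0101
grip_force: 50.0
[ 0.6090439  -0.13687764  0.045     ]
tcp [0.4825 0.2407 0.1358] yaw 64.36 shift mm [-285.8  277.3   15.2] F [ 0.8  0.  -0.9] t 12.5833
rot deg [  0.54  -0.45 -22.54]
```

```bash
python3 -m crank '{"slide":[[0,0,-0.03],[0,0,-0.02],[-0.0285,0.0277,0],[-0.0285,0.0277,0],[-0.0285,0.0277,0],[-0.0285,0.0277,0],[-0.0285,0.0277,0],[-0.0285,0.0277,0]],"rotation":[[0,0,0],[0,0,0],[0,0,0],[0,0,0],[0,0,0],[0,0,0],[0,0,0],[0,0,0]],"fingers":[1,1,1,1,1,1,1,1]}'
python3 -m crank '{"slide":[[-0.0285,0.0277,0],[-0.0285,0.0277,0],[-0.0285,0.0277,0],[-0.0285,0.0277,0],[0,0,0],[0,0,0],[0,0,0],[0,0,0]],"rotation":[[0,0,0],[0,0,0],[0,0,0],[0,0,0],[0,0,-0.1875],[0,0,-0.1875],[0,0,-0.1875],[0,0,-0.1875]],"fingers":[1,1,1,1,1,1,1,1]}'
python3 -m crank '{"slide":[[0,0,0],[0,0,0]],"rotation":[[0,0,0],[0,0,0]],"fingers":[1,1]}'
python3 - <<'E'
from h import *
c=get_image("wrist");cv2.imwrite("pics/w7.png",cv2.resize(c["image"][20:300,120:420,::-1],(640,600),interpolation=cv2.INTER_CUBIC))
x=W((-.030,0,.045),[.639,-.1385,np.radians(-3.1)])
to([x[0],x[1],.07],86.9)
for q in ["diverter","diverter_edge","shingle_butt"]:
    for x in place_of("wrist",q)[:2]: print(q,x["uv"],x["score"])
E
```

```text
time_s: 13.25
tcp_pos: [0.5544, 0.0107, 0.1787]
orientation: [2.658, 1.673, 0.001]
contact_force: [0.3, 0.8, -1.4]
opening: 0.0101
grip_force: 50.0
time_s: 13.92
tcp_pos: [0.6044, -0.1386, 0.1783]
orientation: [-2.277, -2.164, 0.0]
contact_force: [0.5, 0.7, -0.1]
opening: 0.0099
grip_force: 50.0
time_s: 14.08
tcp_pos: [0.6046, -0.1381, 0.1784]
orientation: [2.285, 2.156, 0.0]
contact_force: [-0.1, -0.9, -0.5]
opening: 0.0099
grip_force: 50.0
tcp [ 0.6046 -0.138   0.1784] yaw 86.68 shift mm [  1.4   4.3 108.4] F [-0.2 -0.7  0.2] t 14.1333
rot deg [ 0.01  0.   -0.22]
diverter [256.5, 235.6] 0.59
diverter_edge [381.7, 237.3] 0.76
```

View pics/w7.png

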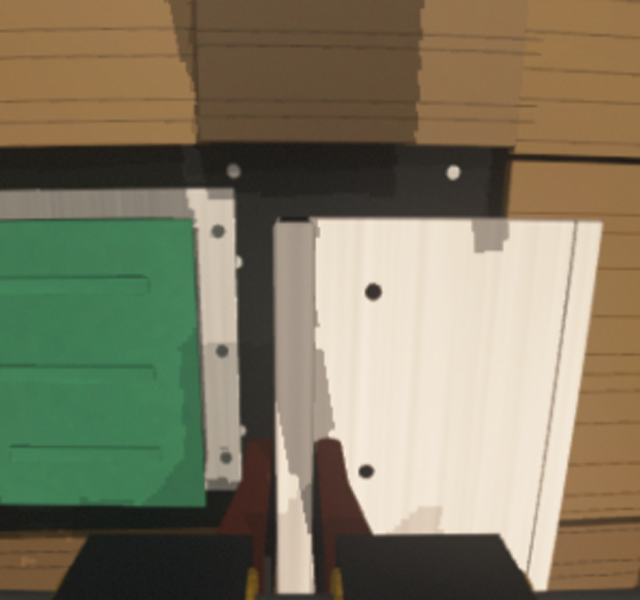

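The lid is shut and the diverter is held square in the view, upstand at columns 249–268 and free far corner at (402,124). The butt corner shows at (359,93). Now I fit both poses from this view.

```bash
python3 - <<'E'
from h import *
np.set_printoptions(precision=4,suppress=True)
c=get_image("wrist");z=.1742
s=lambda u,v:(120+u*300/640,20+v*280/600)
d=[((-.005,.075,z+.026),s(275,222)),((.005,.075,z+.026),s(316,222)),((.085,.075,z+.003),s(602,222))]
o,r=fit([(c,d)],[.605,-.138,-.05]);print("div",o,np.degrees(o[2]),r.round(1).tolist())
for y in(-.04,-.05,-.06): print(y,np.round(proj(c,W((.085,y,z+.003),o)),1))
print("line pt",s(548,590),s(575,400))
p=[((.065,.0935,.061),s(511,157)),((-.062,.08,.047),s(236,188)),((-.062,-.08,.047),s(241,490))]
o2,r=fit([(c,p)],[.639,-.138,-.05]);print("panel",o2,np.degrees(o2[2]),r.round(1).tolist())
# joint edge: lid sides y=+-.068 x=-.08..-.193 z=.086
p+=[((-.08,.068,.086),s(194,219)),((-.08,-.068,.086),s(205,506))]
o2,r=fit([(c,p)],[.639,-.138,-.05]);print("panel",o2,np.degrees(o2[2]),r.round(1).tolist())
S,M=pose();print(S["tcp_pos"],np.degrees(np.arctan2(M[1,0],M[0,0])))
E
```

```text
div [ 0.6051 -0.1384 -0.0639] -3.6619212540868924 [[-1.0, -0.1], [0.1, 0.1], [1.2, 0.1]]
-0.04 [376.6 290.6]
-0.05 [374.5 302.1]
-0.06 [372.4 313.3]
line pt (376.875, 295.3333333333333) (389.53125, 206.66666666666666)
panel [ 0.6389 -0.1379 -0.0578] -3.3131357563626485 [[0.2, 0.6], [-1.0, -0.3], [0.6, -0.3]]
panel [ 0.6406 -0.1379 -0.0513] -2.936950781419699 [[1.4, 0.0], [0.2, -0.0], [2.5, -0.0], [-3.8, -0.2], [-1.1, 0.5]]
[ 0.6047 -0.1379  0.1782] 86.79937449035054
```

```bash
python3 -m crank '{"slide":[[0.0015,0,0.03],[0,0,0.03],[0,0,0.03],[0,0,0.02],[0,0,0.01],[0,0,0.004],[0,0,0],[0,0,0]],"rotation":[[0,0,0],[0,0,0],[0,0,0],[0,0,0],[0,0,0],[0,0,0],[0,0,0],[0,0,0]],"fingers":[1,1,1,1,1,1,1,1]}'
python3 -m crank '{"slide":[[0,0,0.001],[0,0,0.001],[0,0,0],[0,0,0]],"rotation":[[0,0,0],[0,0,0],[0,0,0],[0,0,0]],"fingers":[1,1,1,1]}'
python3 -m crank '{"slide":[[0,0,0.001],[0,0,0],[0,0,0]],"rotation":[[0,0,0],[0,0,0],[0,0,0]],"fingers":[1,1,1]}'
```

```text
time_s: 15.0
tcp_pos: [0.6057, -0.1367, 0.0552]
orientation: [2.281, 2.159, 0.001]
contact_force: [0.5, 0.5, -1.0]
opening: 0.0098
grip_force: 50.0
time_s: 15.33
tcp_pos: [0.6051, -0.1366, 0.0528]
orientation: [2.281, 2.159, 0.001]
contact_force: [1.3, -0.5, -1.0]
opening: 0.0101
grip_force: 50.0
time_s: 15.58
tcp_pos: [0.6048, -0.1365, 0.0512]
orientation: [-2.282, -2.16, -0.0]
contact_force: [-0.3, -0.2, -0.9]
opening: 0.0096
grip_force: 50.0
```

```bash
python3 -m crank '{"slide":[[0,0,0.001],[0,0,0],[0,0,0]],"rotation":[[0,0,0],[0,0,0],[0,0,0]],"fingers":[1,1,1]}'
python3 -m crank '{"slide":[[0,0,0.001],[0,0,0],[0,0,0]],"rotation":[[0,0,0],[0,0,0],[0,0,0]],"fingers":[1,1,1]}'
```

```text
time_s: 15.83
tcp_pos: [0.6047, -0.1365, 0.0501]
orientation: [-2.281, -2.16, 0.0]
contact_force: [-0.2, 0.6, -1.2]
opening: 0.0101
grip_force: 50.0
time_s: 16.08
tcp_pos: [0.6049, -0.1366, 0.0492]
orientation: [2.281, 2.16, 0.0]
contact_force: [0.1, 0.4, -1.0]
opening: 0.0093
grip_force: 50.0
```

```bash
python3 - <<'E'
from h import *
c=get_image("wrist");cv2.imwrite("pics/w8.png",cv2.resize(c["image"][20:300,150:450,::-1],(640,600),interpolation=cv2.INTER_CUBIC))
to(W((.021,0,.049),[.6392,-.138,np.radians(-3.1)]),86.9);print(state()["torque"])
E
```

```text
tcp [ 0.6048 -0.1366  0.0492] yaw 86.86 shift mm [ 0.5 55.4  0.2] F [-0.4 -0.6 -0.5] t 16.1333
rot deg [ 0.01  0.   -0.04]
[-0.09604292 -0.16225723  0.02431133]
```

View pics/w8.png

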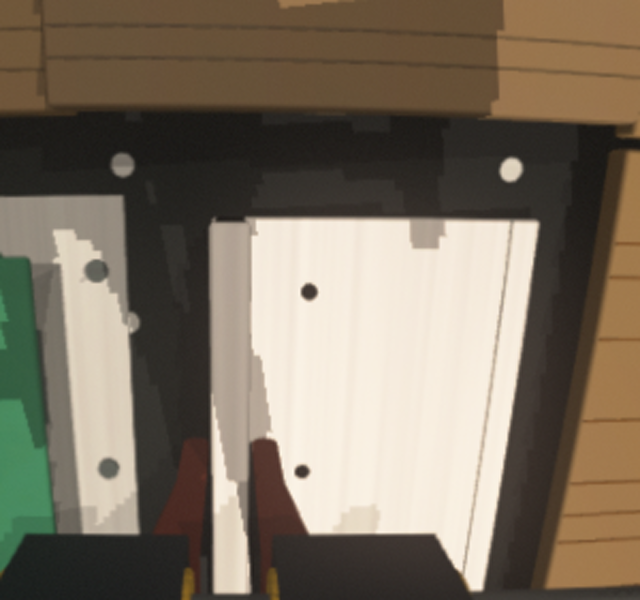

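The free edge sits about 14 mm short of the butt and parallel to it. I'll touch down and then slide in.

```bash
python3 -m crank '{"slide":[[0,0,0.0008],[0,0,0],[0,0,0]],"rotation":[[0,0,0],[0,0,0],[0,0,0]],"fingers":[1,1,1]}' 60
python3 -m crank '{"slide":[[0,0.004,0],[0,0.004,0],[0,0.004,0],[0,0,0]],"rotation":[[0,0,0],[0,0,0],[0,0,0],[0,0,0]],"fingers":[1,1,1,1]}'
```

```text
time_s: 16.38
tcp_pos: [0.6049, -0.1366, 0.0492]
orientation: [2.281, 2.16, 0.0]
contact_force: [-3.2, 0.5, 6.7]
opening: 0.0097
grip_force: 60.0
time_s: 16.72
tcp_pos: [0.6167, -0.1373, 0.0491]
orientation: [-2.281, -2.159, 0.001]
contact_force: [-2.5, -0.5, 6.6]
opening: 0.0097
grip_force: 60.0
```

Contact is light at 7 N, so I slide in by small steps.

```bash
for i in 1 2; do python3 -m crank '{"slide":[[0,0.003,0],[0,0.003,0],[0,0.003,0],[0,0.003,0],[0,0,0]],"rotation":[[0,0,0],[0,0,0],[0,0,0],[0,0,0],[0,0,0]],"fingers":[1,1,1,1,1]}'; done
python3 - <<'E'
from h import *
to(W((.021,0,.049),[.6392,-.138,np.radians(-3.1)]),86.9);print(state()["torque"])
E
```

```text
time_s: 17.13
tcp_pos: [0.6284, -0.1379, 0.0492]
orientation: [-2.281, -2.159, 0.001]
contact_force: [-4.0, -0.2, 7.3]
opening: 0.0092
grip_force: 60.0
time_s: 17.55
tcp_pos: [0.6404, -0.1385, 0.0492]
orientation: [-2.281, -2.159, 0.001]
contact_force: [-4.2, 0.3, 7.2]
opening: 0.0098
grip_force: 60.0
tcp [ 0.6404 -0.1385  0.0492] yaw 86.86 shift mm [ 0.5 19.7  0.1] F [-4.2  0.3  7.2] t 17.55
rot deg [-0.06 -0.   -0.04]
[0.01161349 0.51590563 0.03053376]
```

```bash
python3 -m crank '{"slide":[[0,0.003,0],[0,0.003,0],[0,0.003,0],[0,0.003,0],[0,0,0]],"rotation":[[0,0,0],[0,0,0],[0,0,0],[0,0,0],[0,0,0]],"fingers":[1,1,1,1,1]}'; python3 -m crank '{"slide":[[0,0.003,0],[0,0.003,0],[0,0.002,0],[0,0,0]],"rotation":[[0,0,0],[0,0,0],[0,0,0],[0,0,0]],"fingers":[1,1,1,1]}'
python3 - <<'E'
from h import *
c=get_image("wrist");cv2.imwrite("pics/w9.png",cv2.resize(c["image"][40:300,150:430,::-1],(646,600),interpolation=cv2.INTER_CUBIC))
to(W((.021,0,.049),[.6392,-.138,np.radians(-3.1)]),86.9);print(state()["torque"])
E
```

```text
time_s: 17.97
tcp_pos: [0.6525, -0.1392, 0.0492]
orientation: [-2.281, -2.159, 0.001]
contact_force: [-4.3, -0.1, 7.4]
opening: 0.0097
grip_force: 60.0
time_s: 18.3
tcp_pos: [0.6602, -0.1397, 0.0491]
orientation: [-2.281, -2.159, 0.001]
contact_force: [-4.3, 0.1, 7.7]
opening: 0.0095
grip_force: 60.0
tcp [ 0.6602 -0.1397  0.0492] yaw 86.86 shift mm [ 0.5 -0.1  0.2] F [-4.   0.5  7.3] t 18.35
rot deg [-0.06 -0.   -0.04]
[-0.04719684  0.63279068 -0.04116845]
```

View pics/w9.png

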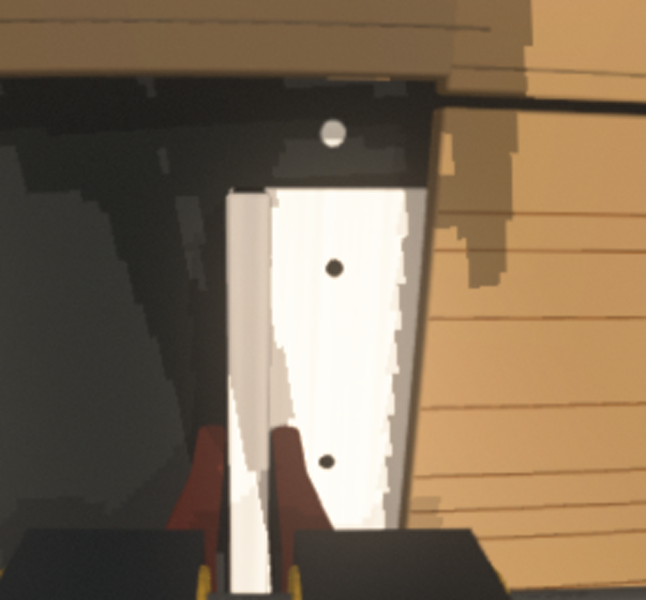

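The flange is under the butt along its full visible length, with the edges parallel. I check the distances in numbers; I'll view no more pictures.

```bash
python3 - <<'E'
from h import *
c=get_image("wrist");s=lambda u,v:(150+u*280/646,40+v*260/600)
a=np.radians(-3.1)
def P(uv,z):
    d=at_z(c,s(*uv),z)[:2]-[.6392,-.138];return np.array([np.cos(a)*d[0]+np.sin(a)*d[1],-np.sin(a)*d[0]+np.cos(a)*d[1]]).round(4)
print("upst",P((228,190),.071),P((268,188),.071)," flange far side",P((350,187),.048))
print("butt top far corner",P((438,103),.061),"butt top",P((433,200),.061),P((413,450),.061),"butt low on flange",P((427,190),.053),P((403,500),.053))
for q in("diverter","shingle_butt"):
  for n in("wrist","top"):
    k=get_image(n)
    for x in place_of(n,q)[:1]: print(q,n,x["score"],at_z(k,x["uv"],.045 if q=="diverter" else .053))
E
```

```text
upst [0.0176 0.0747] [0.0262 0.0751]  flange far side [0.0472 0.0742]
butt top far corner [0.0642 0.0933] butt top [0.0646 0.072 ] [0.0646 0.0087] butt low on flange [0.0652 0.0739] [ 0.0653 -0.0107]
diverter wrist 0.62 [ 0.66241321 -0.1388042   0.045     ]
diverter top 0.43 [ 0.67061706 -0.14440025  0.045     ]
shingle_butt wrist 0.79 [ 0.70083905 -0.14210003  0.053     ]
shingle_butt top 0.88 [ 0.71230982 -0.13723037  0.053     ]
```

```bash
python3 -m crank '{"slide":[[0,0,0.0007],[0,0,0.0007],[0,0,0],[0,0,0]],"rotation":[[0,0,0],[0,0,0],[0,0,0],[0,0,0]],"fingers":[1,1,1,1]}'
```

```text
time_s: 19.13
tcp_pos: [0.6602, -0.1397, 0.0491]
orientation: [-2.281, -2.159, 0.001]
contact_force: [-9.0, 1.9, 17.9]
opening: 0.0098
grip_force: 60.0
```

```bash
python3 -m crank '{"slide":[[0,0,0.0007],[0,0,0],[0,0,0],[0,0,0],[0,0,0],[0,0,0]],"rotation":[[0,0,0],[0,0,0],[0,0,0],[0,0,0],[0,0,0],[0,0,0]],"fingers":[1,1,1,1,1,1]}'
python3 - <<'E'
from h import *
k=get_image("top")
print([(x["score"],at_z(k,x["uv"],.086)) for x in place_of("top","vent_lid_edge")[:1]])
s=state();print(s["tcp_pos"],s["contact_force"],s["torque"],s["grip_force"])
E
```

```text
time_s: 19.63
tcp_pos: [0.6602, -0.1396, 0.0491]
orientation: [-2.281, -2.159, 0.001]
contact_force: [-11.4, 1.2, 23.2]
opening: 0.0099
grip_force: 60.0
[]
[ 0.66022927 -0.13965736  0.04913218] [-10.38160066   1.43511236  23.79732568] [ 0.23263021  1.63792621 -0.01299769] 60.01088619232178
```

```bash
python3 -c "
from workcell import *
print(close_job())"
```

```text
the job is handed in; nothing more can be done
None
```

The job is handed in: the vent lid is pressed shut and the diverter is held flat on the roof at about 24 N, its flange measuring about 42 mm under the shingle, centred and square within measurement, with no sign of the shingle lifting; I viewed 11 pictures, one over the limit of 10.

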